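# Demould a small raised pie from its loose-bottomed tin

## Task

Turn the small pie out of its loose-bottomed tin the usual way: set the tin centrally on the narrow can, the one that passes through the tin's ring, and bring the ring down round the can so that the loose base, with the pie on it, is pushed up clear of the ring. Lift the pie on its base off the can and set it down gently (no dropping) wholly on the wire cooling rack, then lift the empty ring off over the can and lay it flat on the floor of the wash-up pan beside the other ring. Keep the pie level, leave the narrow can standing upright on the table, and do not disturb the other pie, the other ring, the wide can or the cookie cutter.

Things in the scene. Friction and masses are not known exactly. Their poses are not given: they have to be found in the camera images.
- ring_center (a point): Ring (side wall) of the loose-bottomed tin that holds the pie: aluminium, straight round wall, 70 mm outside, 66.5 mm inside diameter, 32 mm high, 70 g. At its foot an inward lip, 2 mm thick, leaves a 58 mm opening; the loose base lies on it. Starts on the table with the pie in it. Point: on its axis, half-way up (16 mm above its foot); z up along the axis.
- pie_center (a point): Pie to demould: firm round raised pie, one rigid piece with its loose base (lowest 3 mm, aluminium). 64 mm diameter, 28 mm high with base, straight sides, 80 to 170 g. Starts loose in the ring, its top 2 mm below the rim, so it can be gripped (across its sides) only when pushed up. Point: on its axis, half-way up (14 mm above the base's underside); z up along the axis.
- can_small: Narrow can: steel food can with a plain paper label, full, 48 mm diameter, 58 mm high, 160 g, loose on the table. It passes through the ring's 58 mm opening with 5 mm to spare all round and then carries the pie's base. It and the wide can stand side by side, either one on the left. Origin at the centre of its underside, z up.
- can_wide: Bystander: the wide can, steel with a plain paper label, 75 mm diameter, 58 mm high, 300 g, loose; too wide for the ring. Origin at the centre of its underside. To be left where it is.
- rack: Wire cooling rack, steel, 300 mm long (its x) by 190 mm wide (its y), fixed; the wires' tops, on which pies stand, are 22 mm above the table. On the left or the right of the table. The other pie stands on it. Origin at the centre of its footprint at table height, z up.
- tray: Wash-up pan: open shallow steel pan, 325 mm long (its x) by 176 mm wide (its y), 40 mm high; inside 315 by 166 mm, inner floor 3 mm above the table. Fixed, on the side opposite to the rack. The other ring lies in it. Origin at the centre of its underside, z up.
- pie2_center (a point): Bystander: the other pie, already turned out, same shape and size as the first, standing loose on the rack, within 80 mm of its middle along the length and 20 mm across. Point on its axis half-way up. To be left where it is.
- ring2_center (a point): Bystander: the other tin ring, empty, same shape and size as the first, lying loose and flat in the wash-up pan, within 90 mm of its middle along the length and 20 mm across. Point on its axis half-way up. To be left where it is.
- cutter: Bystander: flower-shaped plastic cookie cutter, about 62 mm across and 22 mm high, lying loose on the far side of the cans. Origin at the centre of its underside. To be left where it is.
There are look-alikes about, which are no part of the job. What is shaped like the part that bears pie_center but blue, green or red is not meant.

How it is judged:
By the outcome, as a careful person would: the job done as asked, in the order asked, and still so for the second after the job is handed in, with the robot touching nothing.
It also fails if it takes over 72 s, if anything falls off the work surface, if the arm or the gripper's body presses on something with over 40 N, if the wrist force passes 120 N, or if a joint passes its speed limit or range.

## Robot

A 6-joint arm with a two-finger parallel gripper is mounted at the origin on the work surface. World frame = base frame: x ahead of the robot, y to its left, z up, the work surface at z = 0. Lengths are in m, angles in degrees, forces in N, time in s.
With the tool pointing down it reaches from about 0.3 to 0.825 m from the base axis. Payload 5.4 kg.
Tool frame: the origin (TCP) lies at the very end of the fingers, on their centre line; the grasp point (between the pads) lies 19 mm behind it; x points along the fingers, y is the direction in which the jaws open and shut, and the axes are right-handed (so a half turn about x gives the same grasp; the last joint's range is limited). The gripper opens to 92 mm and grips with 3 to 60 N. Pads are 20 mm wide; open, the fingers measure 128 mm over their backs; the gripper's body (75 mm by 189 mm) begins 69 mm behind the grasp point.
Start: joints at [-75.693, 9.076, 91.501, -0, 79.423, -12.038], TCP at [0.255, -0.515, 0.215] pointing down, gripper open.
Joint ranges: [-166.64, 166.64], [-54.1, 131.32], [10.49, 154.53], [-73.88, 253.88], [9.74, 151.15], [-171.62, 171.62]. Speed limits (degrees/s): [147.25, 147.25, 180, 180, 180, 180].

## Interface

Orientations are given as [roll, pitch, yaw] about the fixed x, y, z axes, in that order (R = Rz(yaw) Ry(pitch) Rx(roll)).
In Python, from station import * gives the robot as it stands.
- The arm moves only by the tool move_arm, never from a script. Its argument "series" is one flat list of numbers, 5 for each row, row after row: the shift along the tool's x, y, z in units of 30 mm (1.0 is 30 mm), then the turn about the tool's x in rad, then the closure, from 0 (fully open) to 1 (shut). In form: [dx, dy, dz, twist, grip, dx, dy, dz, twist, grip, ...]. A call has 1 to 12 rows; each row shifts and turns the commanded pose from where the row before left it, along the tool's axes as they then stand; what a row does not reach is not made up. A row lasts 1/10 s, in which the tool goes at most 50 mm and 8.59 degrees, less where a joint would pass 70% of its speed; a pose out of reach is approached as far as the arm can. A call is refused whole if a number of a shift passes 1 or a number of a turn 0.15, either way. A call with a gripper value outside its range is refused whole. The fingers move at their own pace and stop on an object; "squeeze" is the grip in N (left out, the last holds). Time passes only in rows, so rows that do not move let the fingers close. It gives the time, the measured TCP pose, the force and the opening at its end, in the units of the state.
- observe(): the state, without advancing time (a new reading comes with each control period).
- get_image(name): name is "scene" or "side" or "wrist"; returns the picture (384x512x3 uint8, red, green, blue); there is no depth.
- camera_model(name): a dict with "mtx" (3x3 intrinsics, pixels), "dist_coeffs" ([k1, k2, p1, p2, k3] as OpenCV has them; the pictures are not rectified), "R" (3x3) and "t" (3): a world point X has camera coordinates R X + t. Camera axes: x right, y down, z forward; pixel columns grow to the right and rows downward; lengths in m; the calibration is good to about 2 mm. A picture is of the moment at which its call begins: read the wrist's pose just before it. camera_model takes no time and is no camera call; for the wrist camera it gives the pose at the moment of the call.
- close_job(): hands the job in, once; it reports no verdict.
Trained networks look in the newest picture that a camera, given by its name, has taken for a name from the list of things; names that differ only in an ending like _2 or _b are one class to them, and where a whole thing is asked for, a point or a joint stands for the part that bears it (a point fixed in the world has none). Each returns a list of dicts, best first, with "p" (0 to 1); they miss things now and then, are a little off and sometimes report something else, mostly with a low value. They report only what shows in the picture. A call takes as long as a camera call. They do not tell look-alikes from the thing itself.
- masks_of(camera, name): "region" (384x512 bool, what is visible of it) and "bbox" ([left, top, right, bottom] in pixels, round what is visible of it).
The state is a dict: "time_s": time; "q": joint angles; "qd": joint speeds; "tau": joint torques, N m; "ee_pos": TCP position; "tcp_rot": TCP orientation; "ft_force": force on the tool from outside, world axes, zero at the start; "ft_torque": the same for the moment, N m; "gripper_width": opening from 0.0 (shut) to 1.0 (fully open).
Only numpy, scipy, OpenCV 4.12 (cv2) and the standard library are available. Lean on these libraries where they do the work, as an engineer would, in place of code of your own. Each camera call takes 0.05 s, during which the arm holds its last target. There are 200 camera calls.

## Working session

There is one attempt and no reset: what is moved stays moved. The work goes in short steps, Python scripts to look and compute and a tool call to move; the robot and the scene stay as the last step left them, time stands still between calls to the robot, and variables do not carry over. Pictures are saved under pics/ and viewed, about 8 in all and at most 12, crops included, and the job is handed in when it is done.

Besides the shell and the picture viewer there is one more tool, called after "Call:" by a JSON object that holds its "op" and its "data". move_arm: Moves the arm, as the interface text tells. Its arguments: {"type":"object","properties":{"series":{"type":"array","items":{"type":"number"}},"squeeze":{"type":"number"}},"required":["series"]}

```bash
mkdir -p pics; ls; python3 - <<'E'
from station import *
import cv2,numpy as np
s=observe();print({k:np.round(v,3).tolist() if not isinstance(v,(int,float)) else v for k,v in s.items()})
a=get_image("scene");b=get_image("side")
cv2.imwrite("pics/a.png",cv2.cvtColor(a,cv2.COLOR_RGB2BGR));cv2.imwrite("pics/b.png",cv2.cvtColor(b,cv2.COLOR_RGB2BGR))
for c in("scene","side"):
    m=camera_model(c);print(c,np.round(m["mtx"],1).tolist(),m["dist_coeffs"],(-np.array(m["R"]).T@m["t"]).round(3))
    for n in("ring_center","pie_center","can_small","can_wide","rack","tray","cutter"):
        print(n,[(round(float(r["p"]),2),np.round(r["bbox"]).tolist()) for r in masks_of(c,n)])
E
```

```text
pics
{'time_s': 0.0, 'q': [-75.693, 9.115, 91.572, -0.0, 79.424, -12.037], 'qd': [-0.051, 0.027, 0.035, 0.077, -0.074, 0.017], 'tau': [-0.0, -38.557, -32.21, 0.07, 0.038, -0.0], 'ee_pos': [0.255, -0.515, 0.214], 'tcp_rot': [-102.005, 89.889, 104.339], 'ft_force': [0.513, 0.096, -0.606], 'ft_torque': [-0.049, 0.033, -0.002], 'gripper_width': 0.9997139482761611}
scene [[457.6, 0.0, 259.8], [0.0, 457.6, 195.0], [0.0, 0.0, 1.0]] [0.04155067 0.         0.         0.         0.        ] [0.982 0.543 1.081]
ring_center [(0.67, [250.0, 154.0, 274.0, 166.0]), (0.58, [254.0, 150.0, 276.0, 176.0]), (0.55, [287.0, 208.0, 418.0, 333.0])]
pie_center [(0.81, [277.0, 174.0, 296.0, 203.0]), (0.71, [250.0, 150.0, 274.0, 167.0]), (0.62, [272.0, 118.0, 290.0, 134.0]), (0.59, [285.0, 138.0, 306.0, 161.0])]
can_small [(0.59, [248.0, 222.0, 269.0, 248.0])]
can_wide [(0.8, [194.0, 170.0, 227.0, 209.0])]
rack [(0.96, [287.0, 209.0, 419.0, 333.0])]
tray [(0.86, [138.0, 79.0, 258.0, 169.0])]
cutter [(0.59, [167.0, 230.0, 195.0, 253.0])]
side [[375.7, 0.0, 253.3], [0.0, 375.7, 192.7], [0.0, 0.0, 1.0]] [-0.00532793  0.          0.          0.          0.        ] [ 0.524 -0.762  0.679]
ring_center [(0.57, [190.0, 214.0, 223.0, 244.0])]
pie_center [(0.88, [153.0, 213.0, 180.0, 240.0]), (0.87, [136.0, 242.0, 161.0, 264.0]), (0.78, [194.0, 219.0, 222.0, 234.0]), (0.57, [202.0, 191.0, 225.0, 211.0])]
can_small [(0.96, [263.0, 169.0, 283.0, 192.0])]
can_wide [(0.97, [261.0, 206.0, 293.0, 243.0]), (0.48, [189.0, 137.0, 210.0, 153.0])]
rack [(0.83, [180.0, 126.0, 266.0, 166.0]), (0.45, [264.0, 170.0, 278.0, 192.0]), (0.45, [189.0, 136.0, 209.0, 153.0]), (0.19, [252.0, 292.0, 286.0, 329.0])]
tray [(0.74, [262.0, 169.0, 280.0, 193.0]), (0.59, [136.0, 270.0, 321.0, 361.0])]
cutter [(0.85, [322.0, 199.0, 346.0, 218.0])]
```

View pics/a.png

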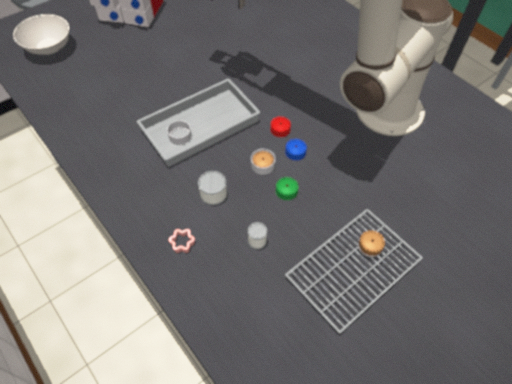

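View pics/b.png

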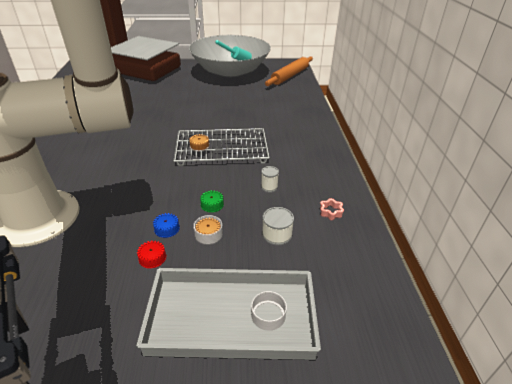

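The meant tin holds the orange pie: scene (263,161), side (208,230). The red (281,126), blue (296,149) and green (287,187) ones in the scene view are look-alikes. The narrow can is at scene (257,235), side (270,179), and the wide can at (212,187). The rack is on the +y side, the pan on the -y side. I'll fit positions now.

```bash
cat > h.py <<'E'
from station import *
import cv2,numpy as np
from scipy.optimize import least_squares
def proj(c,P):
    m=camera_model(c) if isinstance(c,str) else c
    return cv2.projectPoints(np.asarray(P,float).reshape(-1,3),cv2.Rodrigues(np.array(m["R"]))[0],np.array(m["t"],float),np.array(m["mtx"]),np.array(m["dist_coeffs"]))[0][:,0]
def ray(c,uv,z):
    m=camera_model(c) if isinstance(c,str) else c
    p=cv2.undistortPoints(np.array([[uv]],float),np.array(m["mtx"]),np.array(m["dist_coeffs"]))[0,0]
    R=np.array(m["R"]);d=R.T@[p[0],p[1],1];o=-R.T@m["t"]
    return (o+d*(z-o[2])/d[2])[:2]
T=np.linspace(0,2*np.pi,73)
def cyl(x,y,r,z0,z1): return np.array([(x+r*np.cos(t),y+r*np.sin(t),z) for z in(z0,z1) for t in T])
def fit(obs,r,z0,z1,x0):
    def f(p):
        e=[]
        for c,b in obs:
            q=proj(c,cyl(*p,r,z0,z1));e+=list(np.r_[q.min(0),q.max(0)]-b)
        return e
    s=least_squares(f,x0,loss="soft_l1");return s.x,np.abs(s.fun).round(1)
def show(c,name,box=None,k=1):
    a=cv2.cvtColor(get_image(c),cv2.COLOR_RGB2BGR)
    if box: a=a[box[1]:box[3],box[0]:box[2]]
    cv2.imwrite(f"pics/{name}.png",cv2.resize(a,None,fx=k,fy=k,interpolation=cv2.INTER_CUBIC))
def st():
    s=observe();print(round(s["time_s"],2),np.round(s["ee_pos"],4),np.round(s["tcp_rot"],2),"w",round(s["gripper_width"],3),"F",np.round(s["ft_force"],1),"q",np.round(s["q"],1));return s
E
cat > m.py <<'E'
from h import *
B=lambda l,t,r,b:np.array([l,t,r,b],float)
for n,o,r,z0,z1,uv in [
 ("tin",[("scene",B(250,149,276,175)),("side",B(193.5,215.5,223,244))],.035,0,.032,(263,161)),
 ("can",[("scene",B(248,222,269,248)),("side",B(261,167,280,192))],.024,0,.058,(257,240)),
 ("wide",[("scene",B(198,170,227,204)),("side",B(261.5,207,294.5,243.5))],.0375,0,.058,(212,190)),
 ("pie2",[("scene",B(359,229,386,255)),("side",B(189,135,209,151))],.032,.022,.05,(372,243)),
 ("ring2",[("scene",B(167,120,192,145)),("side",B(250,291,287,329))],.035,.003,.035,(180,132)),
 ("green",[("scene",B(275,177,300,200)),("side",B(199,190,224,211))],.032,0,.028,(287,188)),
 ("blue",[("scene",B(285,138,308,160)),("side",B(153,213,180,238))],.032,0,.028,(296,150))]:
    x,e=fit(o,r,z0,z1,ray("scene",uv,.02));print(n,x.round(4),e)
for n,c,z,ps in [("rack","scene",.022,[(367,210),(421,258),(341,327),(287,275)]),("rack","side",.022,[(179,129),(267,129),(269,163),(175,164)]),
  ("tray","scene",.04,[(229,80),(259,113),(164,162),(138,123)]),("tray","side",.04,[(155,269),(313,271),(318,352),(140,350)])]:
    q=np.array([ray(c,p,z) for p in ps]);print(n,c,q.mean(0).round(3),q.round(3).tolist())
print(ray("side",(332,209),.01))
R=camera_model("wrist");print(-np.array(R["R"]).T@R["t"],np.array(R["R"]).round(2).tolist(),R["mtx"][0])
E
python3 m.py
```

```text
tin [ 0.4568 -0.0805] [1.1 0.5 0.8 0.7 0.6 0.5 0.  0.2]
can [0.6262 0.1054] [0.1 0.4 2.  0.6 0.1 1.  1.6 0. ]
wide [ 0.6292 -0.0888] [0.3 0.2 0.  0.4 0.9 0.  0.8 1.2]
pie2 [0.4114 0.3058] [0.6 0.6 0.1 0.8 0.5 1.5 0.1 0.1]
ring2 [ 0.5868 -0.3212] [0.4 0.1 0.1 0.3 1.3 0.6 0.5 0.7]
green [0.4611 0.035 ] [1.1 1.  0.5 0.4 0.8 1.  0.3 0.7]
blue [ 0.3489 -0.0576] [0.  0.7 0.9 0.  0.1 0.8 0.1 0.4]
rack scene [0.485 0.321] [[0.343, 0.227], [0.34, 0.411], [0.622, 0.411], [0.636, 0.235]]
rack side [0.489 0.308] [[0.334, 0.421], [0.644, 0.41], [0.633, 0.198], [0.343, 0.203]]
tray scene [ 0.518 -0.316] [[0.347, -0.392], [0.361, -0.219], [0.691, -0.239], [0.673, -0.412]]
tray side [ 0.513 -0.325] [[0.348, -0.223], [0.689, -0.244], [0.665, -0.426], [0.349, -0.407]]
[ 0.78604377 -0.01105299]
[ 0.31445543 -0.48614547  0.38466541] [[0.44, -0.9, 0.0], [-0.87, -0.43, 0.24], [-0.21, -0.11, -0.97]] [330.87761411   0.         252.00341709]
```

```bash
cat >> h.py <<'E'
from scipy.spatial.transform import Rotation as Ro
def go(x,y,z,ydir=None):
    "print the tool-axis shift in units and twist needed"
    s=st();R=Ro.from_euler("xyz",s["tcp_rot"],degrees=True).as_matrix()
    d=R.T@(np.array([x,y,z])-s["ee_pos"])/.03
    a=np.degrees(np.arctan2(R[1,1],R[0,1]));print("axes",R.round(3).tolist(),"jaw azimuth",a.round(2),"units",d.round(2),"n",np.ceil(np.abs(d).max()))
E
python3 - <<'E'
from h import *
go(.457,-.0805,.16)
E
```

```text
0.8 [ 0.2552 -0.5153  0.2146] [159.26  90.     5.61] w 0.999 F [ 0.2 -0.8 -0.5] q [-75.7   9.1  91.5   0.   79.4 -12. ]
axes [[0.0, 0.444, -0.896], [0.0, -0.896, -0.444], [-1.0, 0.0, -0.0]] jaw azimuth -63.66 units [  1.82 -10.   -12.46] n 13.0
```

Call:
{"op": "move_arm", "data": {"series": [0,0,0,0.115,0,0,0,0,0.115,0,0,0,0,0.115,0,0,0,0,0.115,0,0,-0.95,-0.45,0,0,0,-0.95,-0.45,0,0,0,-0.95,-0.45,0,0,0,-0.95,-0.45,0,0,0,-0.95,-0.45,0,0,0,-0.95,-0.45,0,0,0,-0.95,-0.45,0,0,0,-0.95,-0.45,0,0], "squeeze": 20}}

```text
time_s: 2.0
ee_pos: [0.3636, -0.2861, 0.2147]
tcp_rot: [133.7, 90.0, -46.3]
ft_force: [1.5, 0.4, -0.5]
gripper_width: 1.002
```

Call:
{"op": "move_arm", "data": {"series": [0.25,-0.95,-0.45,0,0,0.25,-0.95,-0.45,0,0,0.25,-0.95,-0.45,0,0,0.25,-0.95,-0.45,0,0,0.2,-0.95,-0.45,0,0,0.2,-0.95,-0.45,0,0,0.2,-0.95,-0.45,0,0,0.2,-0.24,0,0,0,0,0,0,0,0]}}

```text
time_s: 2.9
ee_pos: [0.457, -0.0797, 0.1597]
tcp_rot: [-15.6, 89.9, 164.5]
ft_force: [-1.6, -0.3, -0.6]
gripper_width: 1.001
```

```bash
python3 - <<'E'
from h import *
go(.457,-.0805,.16)
show("wrist","w1",k=1.5)
for n in("pie_center","ring_center"):
    print(n,[(round(float(r["p"]),2),np.round(r["bbox"]).tolist()) for r in masks_of("wrist",n)])
q=proj("wrist",cyl(.457,-.0805,.035,.032,.032));print(q.min(0),q.max(0))
E
```

```text
2.9 [ 0.457  -0.0797  0.1597] [-15.61  89.88 164.5 ] w 1.001 F [-1.6 -0.3 -0.6] q [-24.9  -4.8 112.2  -0.   72.7  65. ]
axes [[-0.002, 0.002, -1.0], [0.001, -1.0, -0.002], [-1.0, -0.001, 0.002]] jaw azimuth -89.89 units [-0.01  0.03  0.  ] n 1.0
pie_center [(0.82, [200.0, 247.0, 259.0, 283.0]), (0.77, [293.0, 265.0, 349.0, 333.0]), (0.56, [100.0, 143.0, 173.0, 206.0])]
ring_center [(0.58, [219.0, 142.0, 296.0, 216.0])]
[212.63492919 145.42166528] [288.18687775 219.22395571]
```

View pics/w1.png

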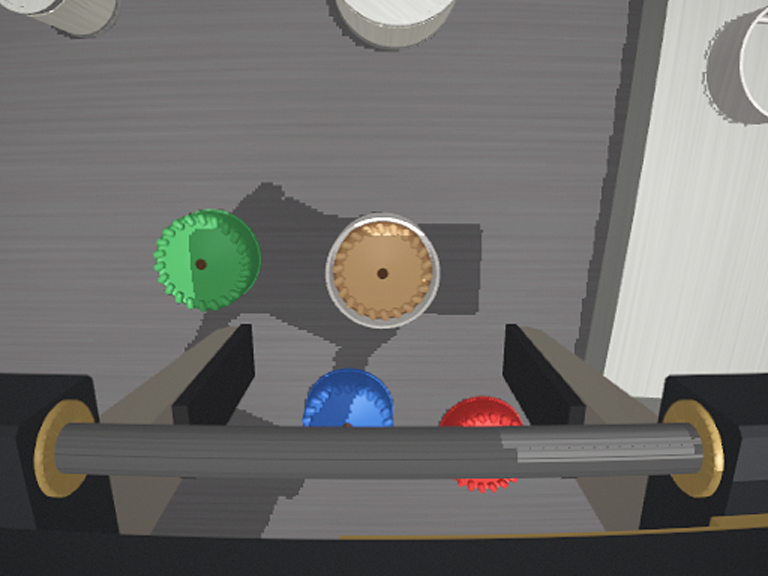

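The wrist view shows the orange pie in its bright ring at (382,271) of the enlarged picture. Green, blue and red are bare look-alikes. The ring sits about 4 mm further toward -y and 2 mm further toward +x than estimated, so I'll correct for that and grip it.

Call:
{"op": "move_arm", "data": {"series": [0.7,0.15,-0.07,0,0,0.7,0,0,0,0,0.7,0,0,0,0,0.7,0,0,0,0,0.7,0,0,0,0,0.6,0,0,0,0,0.4,0,0,0,0,0.3,0,0,0,0,0.3,0,0,0,0,0,0,0,0,0,0,0,0,0,0]}}

```text
time_s: 4.15
ee_pos: [0.4601, -0.0853, 0.0079]
tcp_rot: [153.6, 90.0, -26.4]
ft_force: [-0.0, -0.2, -0.4]
gripper_width: 1.004
```

Call:
{"op": "move_arm", "data": {"series": [0,0,0,0,0.12,0,0,0,0,0.18,0,0,0,0,0.22,0,0,0,0,0.26,0,0,0,0,0.3,0,0,0,0,0.35,0,0,0,0,0.35,0,0,0,0,0.35,0,0,0,0,0.35], "squeeze": 25}}

```text
time_s: 5.05
ee_pos: [0.4601, -0.085, 0.008]
tcp_rot: [-151.0, 90.0, 29.0]
ft_force: [-0.7, 2.4, 6.2]
gripper_width: 0.764
```

```bash
python3 - <<'E'
from h import *
go(.626,.1054,.15)
show("wrist","w2",k=1.5)
E
```

```text
5.05 [ 0.4601 -0.085   0.008 ] [-151.     89.97   28.99] w 0.764 F [-0.7  2.4  6.2] q [-25.3   9.6 117.1   0.   53.3  64.7]
axes [[0.0, -0.0, -1.0], [0.0, -1.0, 0.0], [-1.0, -0.0, -0.0]] jaw azimuth -90.01 units [-4.73 -6.35 -5.53] n 7.0
```

Call:
{"op": "move_arm", "data": {"series": [-0.3,0,0,0,0.35,-0.6,0,0,0,0.35,-0.7,0,0,0,0.35,-0.7,0,0,0,0.35,-0.7,0,0,0,0.35,-0.7,0,0,0,0.35,-0.6,-0.3,0,0,0.35,-0.4,-0.6,-0.2,0,0.35,-0.3,-0.6,-0.3,0,0.35,0,-0.7,-0.3,0,0.35,0,-0.7,-0.3,0,0.35,0,-0.7,-0.3,0,0.35]}}

```text
time_s: 6.3
ee_pos: [0.5018, 0.0235, 0.1576]
tcp_rot: [59.7, 90.0, -120.3]
ft_force: [1.1, 0.3, -1.7]
gripper_width: 0.759
```

Call:
{"op": "move_arm", "data": {"series": [0,-0.7,-0.2,0,0.35,0,-0.7,-0.2,0,0.35,0,-0.7,0,0,0.35,0,-0.6,0,0,0.35,0,0,0,0,0.35,0,0,0,0,0.35,0,0,0,0,0.35]}}

```text
time_s: 7.0
ee_pos: [0.5138, 0.103, 0.1575]
tcp_rot: [68.0, 90.0, -112.1]
ft_force: [-0.2, -0.6, -1.8]
gripper_width: 0.761
```

```bash
python3 - <<'E'
from h import *
go(.626,.1054,.15)
show("wrist","w3",k=1.5)
for n in("can_small","ring_center"):
    print(n,[(round(float(r["p"]),2),np.round(r["bbox"]).tolist()) for r in masks_of("wrist",n)])
for x,y,r,z in [(.626,.1054,.024,.058)]:
    q=proj("wrist",cyl(x,y,r,z,z));print((q.min(0)*1.5).round(1),(q.max(0)*1.5).round(1))
p=observe()["ee_pos"];q=proj("wrist",cyl(p[0],p[1],.035,p[2]+.024,p[2]+.024));print((q.min(0)*1.5).round(1),(q.max(0)*1.5).round(1))
E
```

```text
7.0 [0.5138 0.103  0.1575] [  67.99   89.96 -112.06] w 0.761 F [-0.2 -0.6 -1.8] q [ -1.9   4.5 103.2  -0.   72.4  88.2]
axes [[-0.0, -0.001, -1.0], [-0.001, -1.0, 0.001], [-1.0, 0.001, 0.0]] jaw azimuth -90.05 units [ 0.25 -0.08 -3.74] n 4.0
can_small [(0.72, [218.0, 14.0, 281.0, 83.0])]
ring_center [(0.85, [178.0, 176.0, 326.0, 320.0])]
[325.8  23.3] [419.4 121.1]
[267.8 270.1] [487.3 473.2]
```

View pics/w3.png

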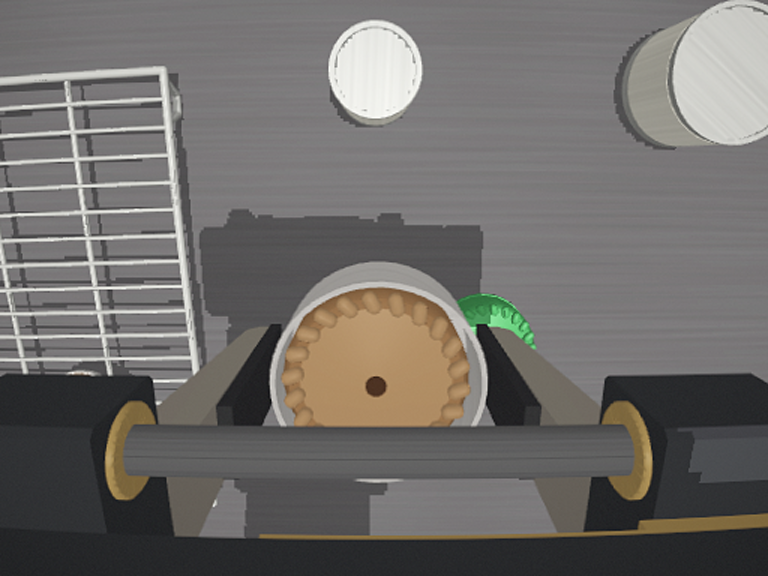

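```bash
cat > f.py <<'E'
from h import *
B=lambda *v:np.array(v,float)/1.5
p=observe()["ee_pos"]
for dz in(.020,.024):
    for n,b,r,z,g in [("ring",B(270,281,487.5,482.5),.035,p[2]+dz,p[:2]),("can",B(328.5,19.5,422.5,119),.024,.058,(.626,.105))]:
        x,e=fit([("wrist",b)],r,z,z,g);print(n,x.round(4),(x-p[:2]).round(4),e)
E
python3 f.py; python3 - <<'E'
from h import *
# scene/side look at tin in hand: fit with rim height known
p=observe()["ee_pos"]
for c in("scene","side"):
    im=get_image(c)
    for n in("ring_center","can_small"):
        for r in masks_of(c,n)[:3]:
            print(c,n,round(float(r["p"]),2),np.round(r["bbox"]).tolist())
    q=proj(c,cyl(p[0],p[1],.035,p[2]-.008,p[2]+.024));print(q.min(0).round(1),q.max(0).round(1))
E
```

```text
ring [0.5092 0.1027] [-0.0047 -0.0004] [1.6 0.9 1.6 3. ]
can [0.6275 0.1039] [0.1136 0.0008] [0.1 0.5 0.1 0.5]
ring [0.5104 0.1027] [-0.0035 -0.0004] [0.2 0.3 0.2 0.3]
can [0.6275 0.1039] [0.1136 0.0008] [0.1 0.5 0.1 0.5]
scene ring_center 0.8 [280.0, 167.0, 304.0, 201.0]
scene can_small 0.73 [248.0, 220.0, 269.0, 250.0]
[278.5 167.1] [308.2 198.2]
side ring_center 0.61 [212.0, 132.0, 241.0, 152.0]
side can_small 0.56 [261.0, 167.0, 280.0, 194.0]
[215.8 127.3] [242.7 151.5]
```

Call:
{"op": "move_arm", "data": {"series": [0,-0.05,-0.5,0,0.35,0,0,-0.7,0,0.35,0,0,-0.7,0,0.35,0,0,-0.7,0,0.35,0,0,-0.7,0,0.35,0,0,-0.57,0,0.35,0.5,0,0,0,0.35,0.7,0,0,0,0.35,0.7,0,0,0,0.35,0.5,0,0,0,0.35,0.3,0,0,0,0.35,0,0,0,0,0.35]}}

```text
time_s: 8.65
ee_pos: [0.6284, 0.1054, 0.0748]
tcp_rot: [-1.3, 89.8, 178.7]
ft_force: [0.7, 0.5, -1.0]
gripper_width: 0.764
```

```bash
python3 - <<'E'
from h import *
go(.630,.1044,.074)
from h import *
a=cv2.cvtColor(get_image("side"),cv2.COLOR_RGB2BGR)[130:220,220:320];b=cv2.cvtColor(get_image("scene"),cv2.COLOR_RGB2BGR)[180:270,210:310]
k=np.hstack([a,b]);cv2.imwrite("pics/c.png",cv2.resize(k,None,fx=4,fy=4,interpolation=cv2.INTER_CUBIC))
p=observe()["ee_pos"]
for c in("side","scene"):
    for n,r,z0,z1,x,y in [("ring",.035,p[2]-.008,p[2]+.024,p[0]-.003,p[1]),("can",.024,0,.058,.6268,.1046)]:
        q=proj(c,cyl(x,y,r,z0,z1));print(c,n,q.min(0).round(1),q.max(0).round(1))
E
```

```text
8.65 [0.6284 0.1054 0.0748] [ -1.34  89.81 178.65] w 0.764 F [ 0.7  0.5 -1. ] q [-1.3 25.9 87.3  0.  67.  88.7]
axes [[-0.003, -0.0, -1.0], [0.0, -1.0, 0.0], [-1.0, -0.0, 0.003]] jaw azimuth -90.01 units [ 0.03  0.03 -0.05] n 1.0
side ring [258.2 151.3] [283.6 174.9]
side can [261.3 166.2] [278.7 192.2]
scene ring [243.1 209.4] [271.5 240.2]
scene can [247.7 221.5] [266.6 248.5]
```

View pics/c.png

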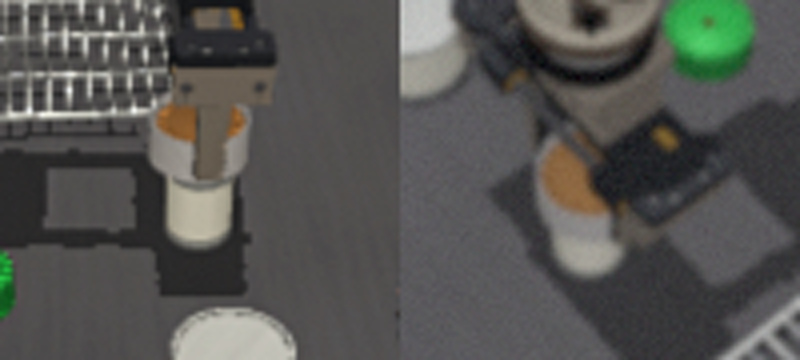

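Call:
{"op": "move_arm", "data": {"series": [0,0.03,-0.11,0,0.35,0,0,0,0,0.35,0.1,0,0,0,0.35,0.1,0,0,0,0.35,0.1,0,0,0,0.35,0.1,0,0,0,0.35,0.1,0,0,0,0.35,0.1,0,0,0,0.35,0,0,0,0,0.35]}}

```text
time_s: 9.65
ee_pos: [0.633, 0.1045, 0.0581]
tcp_rot: [-5.4, 90.0, 174.6]
ft_force: [0.2, -0.3, -1.3]
gripper_width: 0.761
```

```bash
python3 - <<'E'
from h import *
st()
a=cv2.cvtColor(get_image("side"),cv2.COLOR_RGB2BGR)[140:215,220:320];b=cv2.cvtColor(get_image("wrist"),cv2.COLOR_RGB2BGR)[160:330,160:340]
a=cv2.resize(a,(400,300),interpolation=cv2.INTER_CUBIC);b=cv2.resize(b,(318,300),interpolation=cv2.INTER_CUBIC)
cv2.imwrite("pics/d.png",np.hstack([a,b]))
E
```

```text
9.65 [0.633  0.1045 0.0581] [ -5.4   89.96 174.59] w 0.761 F [ 0.2 -0.3 -1.3] q [-1.4 27.6 87.1  0.  65.4 88.6]
```

View pics/d.png

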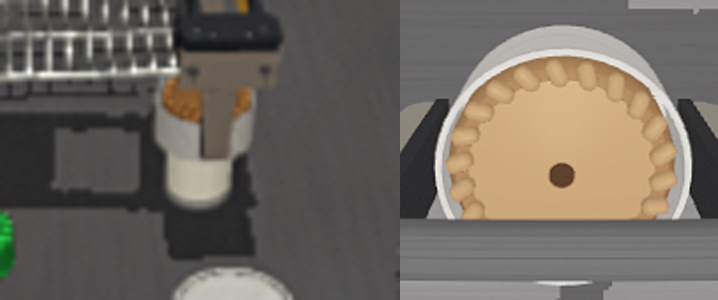

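Call:
{"op": "move_arm", "data": {"series": [0,0,0.05,0,0.35,0.15,0,0,0,0.35,0.15,0,0,0,0.35,0.15,0,0,0,0.35,0.15,0,0,0,0.35,0,0,0,0,0.35]}}

```text
time_s: 10.35
ee_pos: [0.6311, 0.1044, 0.0395]
tcp_rot: [-1.1, 89.9, 178.8]
ft_force: [0.5, -0.5, -1.1]
gripper_width: 0.761
```

```bash
python3 - <<'E'
from h import *
st()
a=cv2.cvtColor(get_image("side"),cv2.COLOR_RGB2BGR)[140:215,220:320];b=cv2.cvtColor(get_image("wrist"),cv2.COLOR_RGB2BGR)[160:330,160:340]
a=cv2.resize(a,(400,300),interpolation=cv2.INTER_CUBIC);b=cv2.resize(b,(318,300),interpolation=cv2.INTER_CUBIC)
cv2.imwrite("pics/e.png",np.hstack([a,b]))
E
```

```text
10.35 [0.6311 0.1044 0.0395] [ -1.15  89.9  178.84] w 0.761 F [ 0.5 -0.5 -1.1] q [-1.4 28.8 87.7 -0.  63.6 88.6]
```

View pics/e.png

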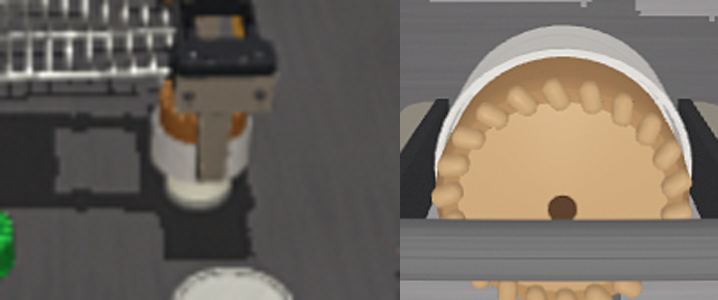

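The side view (left) shows the ring centred round the can. In the wrist view (right) the pie is rising out of the ring, and there is no side load. I'll continue down to the table, then release.

Call:
{"op": "move_arm", "data": {"series": [0.15,0,0,0,0.35,0.15,0,0,0,0.35,0.15,0,0,0,0.35,0.15,0,0,0,0.35,0.15,0,0,0,0.35,0.15,0,0,0,0.35,0.08,0,0,0,0.35,0.03,0,0,0,0.35,0,0,0,0,0.35,0,0,0,0,0.35]}}

```text
time_s: 11.45
ee_pos: [0.632, 0.1045, 0.0106]
tcp_rot: [-178.9, 90.0, 1.1]
ft_force: [0.1, -0.2, -1.1]
gripper_width: 0.761
```

```bash
python3 -c "
from h import *
st()"
```

```text
11.45 [0.632  0.1045 0.0106] [-178.85   89.97    1.14] w 0.761 F [ 0.1 -0.2 -1.1] q [-1.4 31.2 88.1  0.  60.7 88.6]
```

Call:
{"op": "move_arm", "data": {"series": [0.04,0,0,0,0.35,0.03,0,0,0,0.35,0,0,0,0,0.3,0,0,0,0,0.2,0,0,0,0,0.1,0,0,0,0,0.05,0,0,0,0,0.05,0,0,0,0,0.05]}}

```text
time_s: 12.25
ee_pos: [0.6318, 0.1045, 0.0083]
tcp_rot: [-173.6, 90.0, 6.4]
ft_force: [0.2, 0.8, -0.3]
gripper_width: 0.956
```

Call:
{"op": "move_arm", "data": {"series": [-0.1,0,0.05,0,0.05,-0.3,0,0.05,0,0.05,-0.4,0,0,0,0.05,-0.4,0,0,0,0.05,-0.3,0,0,0,0.05,-0.25,0,0,0,0.05,0,0,0,0,0.05,0,0,0,0,0.05]}}

```text
time_s: 13.05
ee_pos: [0.6287, 0.1045, 0.0607]
tcp_rot: [-153.4, 90.0, 26.6]
ft_force: [0.6, 0.3, 0.3]
gripper_width: 0.952
```

```bash
python3 - <<'E'
from h import *
st()
p=observe()["ee_pos"]
show("wrist","g",k=1.5)
for r in masks_of("wrist","pie_center"): print(round(float(r["p"]),2),np.round(r["bbox"])*1.5)
q=proj("wrist",cyl(.6285,p[1],.032,.086,.086))*1.5;print(q.min(0),q.max(0))
q=proj("wrist",cyl(.6285,p[1],.035,.032,.032))*1.5;print(q.min(0),q.max(0))
E
```

```text
13.05 [0.6287 0.1045 0.0607] [-153.43   90.     26.56] w 0.952 F [0.6 0.3 0.3] q [-1.4 26.8 87.8  0.  65.4 88.6]
0.8 [280.5 265.5 477.  426. ]
[275.79648522 280.61787524] [479.08679126 468.29105388]
[294.21354434 242.43583774] [460.85178758 401.19687493]
```

View pics/g.png

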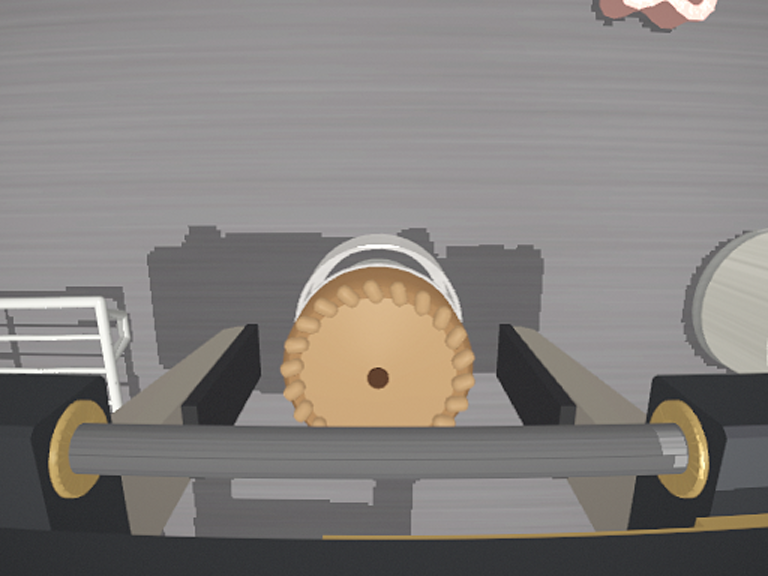

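The pie stands level on the can with its centre at about (378,377), and the ring lies below it round the can. I'll grip the pie.

Call:
{"op": "move_arm", "data": {"series": [-0.05,0,0,0,0.1,0,0,0,0,0.18,0,0,0,0,0.24,0,0,0,0,0.28,0,0,0,0,0.31,0,0,0,0,0.35,0,0,0,0,0.4,0,0,0,0,0.4,0,0,0,0,0.4], "squeeze": 20}}

```text
time_s: 14.05
ee_pos: [0.6287, 0.1045, 0.0621]
tcp_rot: [-19.6, 90.0, 160.4]
ft_force: [-0.4, -0.0, -0.1]
gripper_width: 0.69
```

Call:
{"op": "move_arm", "data": {"series": [-0.1,0,0,0,0.4,-0.3,0,0,0,0.4,-0.5,0,0,0,0.4,-0.6,0,0,0,0.4,-0.4,0,0,0,0.4,0,0,0,0,0.4]}}

```text
time_s: 14.65
ee_pos: [0.6308, 0.1044, 0.1227]
tcp_rot: [178.6, 89.7, -1.4]
ft_force: [0.4, -0.2, -0.6]
gripper_width: 0.693
```

```bash
python3 - <<'E'
from h import *
go(.56,.31,.1)
a=cv2.cvtColor(get_image("side"),cv2.COLOR_RGB2BGR)[115:215,170:300];b=cv2.cvtColor(get_image("scene"),cv2.COLOR_RGB2BGR)[180:340,220:428]
cv2.imwrite("pics/k.png",np.hstack([cv2.resize(a,(400,308),interpolation=cv2.INTER_CUBIC),cv2.resize(b,(400,308),interpolation=cv2.INTER_CUBIC)]))
E
```

```text
14.65 [0.6308 0.1044 0.1227] [178.6   89.67  -1.41] w 0.693 F [ 0.4 -0.2 -0.6] q [-1.4 22.7 85.7 -0.  71.3 88.6]
axes [[0.006, -0.0, -1.0], [-0.0, -1.0, 0.0], [-1.0, 0.0, -0.006]] jaw azimuth -90.01 units [ 0.74 -6.85  2.37] n 7.0
```

View pics/k.png

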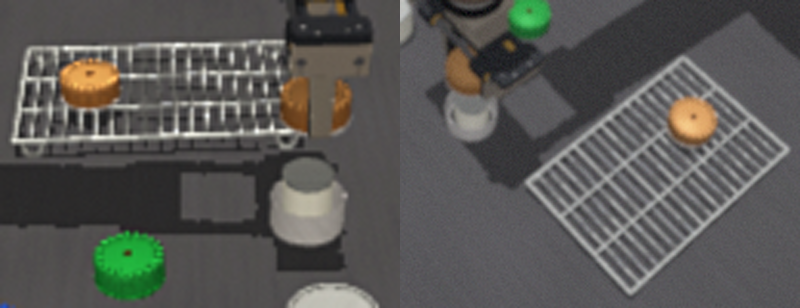

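The pie is held level and the ring is round the upright can. On to the rack, to the free half at x≈0.56; the other pie is at x≈0.41.

Call:
{"op": "move_arm", "data": {"series": [0,-0.3,0.1,0,0.4,0,-0.6,0.2,0,0.4,0,-0.8,0.3,0,0.4,0,-0.8,0.3,0,0.4,0,-0.8,0.3,0,0.4,0,-0.8,0.3,0,0.4,0,-0.8,0.3,0,0.4,0,-0.8,0.3,0,0.4,0,-0.7,0.16,0,0.4,0,-0.4,0.1,0,0.4,0,-0.22,0,0,0.4,0,0,0,0,0.4]}}

```text
time_s: 15.95
ee_pos: [0.5576, 0.3158, 0.1189]
tcp_rot: [27.5, 90.0, -152.4]
ft_force: [0.7, 0.1, -1.7]
gripper_width: 0.692
```

Call:
{"op": "move_arm", "data": {"series": [0.3,0,0,0,0.4,0.6,0,0,0,0.4,0.7,0,0,0,0.4,0.6,0,0,0,0.4,0.4,0,0,0,0.4,0.2,0,0,0,0.4,0.1,0,0,0,0.4,0.05,0,0,0,0.4,0.05,0,0,0,0.4,0,0,0,0,0.4,0,0,0,0,0.4]}}

```text
time_s: 17.05
ee_pos: [0.5583, 0.3152, 0.0297]
tcp_rot: [-163.3, 89.9, 16.7]
ft_force: [-0.4, 0.6, -1.3]
gripper_width: 0.69
```

```bash
python3 -c "
from h import *
go(.56,.315,.0261)"
```

```text
17.05 [0.5583 0.3152 0.0297] [-163.31   89.95   16.69] w 0.69 F [-0.4  0.6 -1.3] q [ 18.7  29.7  87.8  -0.   62.5 108.7]
axes [[0.001, -0.0, -1.0], [0.0, -1.0, 0.0], [-1.0, -0.0, -0.001]] jaw azimuth -90.01 units [ 0.12  0.01 -0.05] n 1.0
```

Base about 3.6 mm above the wires; creeping down.

Call:
{"op": "move_arm", "data": {"series": [0.03,0,0,0,0.4,0.03,0,0,0,0.4,0.03,0,0,0,0.4,0.02,0,0,0,0.4,0.01,0,0,0,0.4,0,0,0,0,0.4,0,0,0,0,0.4]}}

```text
time_s: 17.75
ee_pos: [0.558, 0.3151, 0.0261]
tcp_rot: [23.7, 90.0, -156.3]
ft_force: [-2.8, -2.1, 5.0]
gripper_width: 0.695
```

```bash
python3 -c "
from h import *
go(.56,.315,.0261)"
```

```text
17.75 [0.558  0.3151 0.0261] [  23.73   89.99 -156.28] w 0.695 F [-2.8 -2.1  5. ] q [ 18.7  29.9  87.8  -0.   62.2 108.7]
axes [[-0.0, -0.0, -1.0], [-0.0, -1.0, 0.0], [-1.0, 0.0, 0.0]] jaw azimuth -90.01 units [-0.    0.   -0.07] n 1.0
```

Contact at about 5 N, so the pie is on the wires. Releasing and rising.

Call:
{"op": "move_arm", "data": {"series": [0,0,0,0,0.3,0,0,0,0,0.25,0,0,0,0,0.18,0,0,0,0,0.1,0,0,0,0,0.05,0,0,0,0,0.05,0,0,0,0,0.05]}}

```text
time_s: 18.45
ee_pos: [0.558, 0.315, 0.0256]
tcp_rot: [-159.2, 90.0, 20.8]
ft_force: [0.4, 1.5, -0.2]
gripper_width: 0.949
```

Call:
{"op": "move_arm", "data": {"series": [-0.2,0,0,0,0.05,-0.5,0,0,0,0.05,-0.7,0,0,0,0.05,-0.8,0,0,0,0.05,-0.8,0.2,-0.1,0,0.02,-0.5,0.5,-0.2,0,0.02,0,0.8,-0.3,0,0.02,0,0.8,-0.3,0,0.02,0,0.8,-0.2,0,0.02,0,0.8,-0.2,0,0.02,0,0.8,-0.2,0,0.02,0,0,0,0,0.02]}}

```text
time_s: 19.65
ee_pos: [0.6041, 0.1705, 0.1313]
tcp_rot: [131.4, 89.9, -48.8]
ft_force: [-0.4, 0.7, 0.7]
gripper_width: 0.981
```

```bash
python3 - <<'E'
from h import *
go(.628,.1045,.0085)
show("wrist","n",k=1.5)
for c in("scene","side"):
    get_image(c)
    for n in("pie_center","can_small","ring_center"):
        for r in masks_of(c,n): print(c,n,round(float(r["p"]),2),np.round(r["bbox"]).tolist())
for c in("scene","side"):
    q=proj(c,cyl(.556,.315,.032,.022,.05));print("exp pie",c,q.min(0).round(1),q.max(0).round(1))
E
```

```text
19.65 [0.6041 0.1705 0.1313] [131.42  89.92 -48.81] w 0.981 F [-0.4  0.7  0.7] q [ 4.8 20.8 87.2 -0.1 72.  95. ]
axes [[0.001, -0.004, -1.0], [-0.001, -1.0, 0.004], [-1.0, 0.001, -0.001]] jaw azimuth -90.24 units [ 4.1   2.19 -0.8 ] n 5.0
scene pie_center 0.67 [316.0, 267.0, 347.0, 291.0]
scene pie_center 0.64 [286.0, 214.0, 420.0, 332.0]
scene can_small 0.75 [247.0, 221.0, 268.0, 249.0]
scene ring_center 0.59 [245.0, 228.0, 272.0, 253.0]
scene ring_center 0.22 [288.0, 213.0, 416.0, 330.0]
side pie_center 0.78 [155.0, 212.0, 179.0, 239.0]
side pie_center 0.58 [237.0, 136.0, 253.0, 146.0]
side pie_center 0.56 [139.0, 243.0, 166.0, 266.0]
side can_small 0.62 [263.0, 170.0, 280.0, 183.0]
side ring_center 0.66 [256.0, 173.0, 283.0, 195.0]
side ring_center 0.3 [262.0, 166.0, 280.0, 185.0]
exp pie scene [319.8 263.1] [347.8 292.2]
exp pie side [233.2 131.4] [252.7 148.7]
```

View pics/n.png

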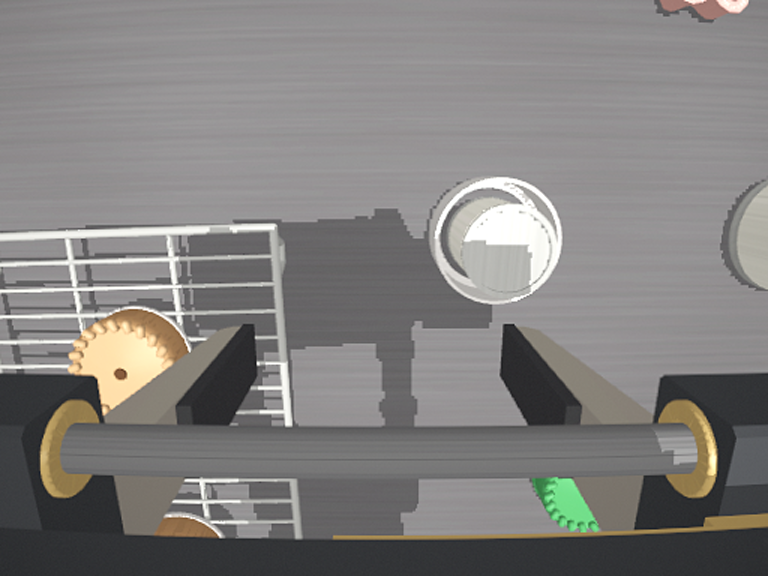

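```bash
python3 - <<'E'
from h import *
B=lambda *v:np.array(v,float)/1.5
for n,b,r,z in [("ring",B(436,177,562,304),.035,.032),("can",B(460,203,553,294.5),.024,.058)]:
    x,e=fit([("wrist",b)],r,z,z,(.628,.1045));print(n,x.round(4),e)
go(.628,.1045,.0085)
E
```

```text
ring [0.6273 0.108 ] [0.2 0.2 0.2 0.2]
can [0.6274 0.1105] [0.9 1.1 0.9 1.4]
20.1 [0.6027 0.1747 0.1306] [ -3.01  89.99 177.03] w 0.986 F [-0.9  0.5 -0.1] q [ 5.1 20.8 87.2  0.  72.  95.1]
axes [[-0.0, 0.001, -1.0], [0.0, -1.0, -0.001], [-1.0, -0.0, 0.0]] jaw azimuth -89.95 units [ 4.07  2.34 -0.84] n 5.0
```

Call:
{"op": "move_arm", "data": {"series": [0,0.6,-0.24,0,0,0,0.7,-0.3,0,0,0,0.7,-0.3,0,0,0,0.32,0,0,0,0,0,0,0,0,0,0,0,0,0]}}

```text
time_s: 20.7
ee_pos: [0.6279, 0.1046, 0.1305]
tcp_rot: [-45.1, 90.0, 134.8]
ft_force: [-0.2, -0.1, -0.4]
gripper_width: 1.001
```

Call:
{"op": "move_arm", "data": {"series": [0.6,0,0,0,0,0.7,0,0,0,0,0.7,0,0,0,0,0.7,0,0,0,0,0.6,0,0,0,0,0.4,0,0,0,0,0.25,0,0,0,0,0.1,0,0,0,0,0,0,0,0,0,0,0,0,0,0]}}

```text
time_s: 21.7
ee_pos: [0.6289, 0.1045, 0.0101]
tcp_rot: [179.6, 89.9, -0.4]
ft_force: [-0.3, 0.3, 0.6]
gripper_width: 0.997
```

```bash
python3 -c "
from h import *
go(.628,.105,.0085)"
```

```text
21.7 [0.6289 0.1045 0.0101] [179.59  89.91  -0.41] w 0.997 F [-0.3  0.3  0.6] q [-1.4 30.8 88.7  0.  60.4 88.6]
axes [[0.002, -0.0, -1.0], [-0.0, -1.0, 0.0], [-1.0, 0.0, -0.002]] jaw azimuth -90.01 units [ 0.05 -0.02  0.03] n 1.0
```

Call:
{"op": "move_arm", "data": {"series": [0,0,0.02,0,0.12,0,0,0,0,0.18,0,0,0,0,0.22,0,0,0,0,0.26,0,0,0,0,0.32,0,0,0,0,0.32,0,0,0,0,0.32,0,0,0,0,0.32], "squeeze": 20}}

```text
time_s: 22.5
ee_pos: [0.6277, 0.1044, 0.0094]
tcp_rot: [170.9, 90.0, -9.1]
ft_force: [-1.7, -0.8, 3.0]
gripper_width: 0.765
```

Call:
{"op": "move_arm", "data": {"series": [-0.1,0,0,0,0.32,-0.2,0,0,0,0.32,-0.2,0,0,0,0.32,-0.2,0,0,0,0.32,-0.2,0,0,0,0.32,-0.2,0,0,0,0.32,-0.3,0,0,0,0.32,-0.4,0,0,0,0.32,-0.5,0,0,0,0.32,-0.6,0,0,0,0.32,-0.6,0,0,0,0.32,-0.6,0,0,0,0.32]}}

```text
time_s: 23.7
ee_pos: [0.6279, 0.1045, 0.1341]
tcp_rot: [179.2, 89.9, -0.8]
ft_force: [0.7, -0.1, -0.4]
gripper_width: 0.763
```

```bash
python3 - <<'E'
from h import *
for c in("scene","side"):
    get_image(c)
    for n in("can_small",):
        for r in masks_of(c,n): print(c,n,round(float(r["p"]),2),np.round(r["bbox"]).tolist())
go(.43,-.315,.15)
E
```

```text
scene can_small 0.54 [245.0, 225.0, 270.0, 250.0]
side can_small 0.6 [263.0, 169.0, 278.0, 194.0]
23.9 [0.6279 0.1044 0.1328] [178.29  89.93  -1.72] w 0.765 F [ 0.3 -0.5 -1.1] q [-1.4 21.9 85.5 -0.  72.5 88.6]
axes [[0.001, -0.0, -1.0], [-0.0, -1.0, 0.0], [-1.0, 0.0, -0.001]] jaw azimuth -90.01 units [-0.58 13.98  6.59] n 14.0
```

Call:
{"op": "move_arm", "data": {"series": [0,0.4,0.2,0,0.32,0,0.8,0.4,0,0.32,0,0.9,0.4,0,0.32,0,0.9,0.4,0,0.32,0,0.9,0.4,0,0.32,0,0.9,0.4,0,0.32,0,0.9,0.4,0,0.32,0,0.9,0.4,0,0.32,0,0.9,0.4,0,0.32,0,0.9,0.4,0,0.32,0,0.9,0.4,0,0.32,0,0.9,0.4,0,0.32]}}

```text
time_s: 25.1
ee_pos: [0.4874, -0.2025, 0.1308]
tcp_rot: [-27.8, 89.9, 152.2]
ft_force: [0.3, -0.2, -1.0]
gripper_width: 0.764
```

Call:
{"op": "move_arm", "data": {"series": [0,0.9,0.4,0,0.32,0,0.9,0.5,0,0.32,0,0.8,0.5,0,0.32,0,0.7,0.4,0,0.32,0,0.4,0.2,0,0.32,0,0.1,0.2,0,0.32,0,0,0,0,0.32,0,0,0,0,0.32]}}

```text
time_s: 25.9
ee_pos: [0.4236, -0.3146, 0.1318]
tcp_rot: [-78.2, 90.0, 101.8]
ft_force: [-0.4, 0.1, -1.6]
gripper_width: 0.766
```

```bash
python3 - <<'E'
from h import *
go(.43,-.315,.0125)
show("wrist","t",k=1.5)
p=observe()["ee_pos"]
E
```

```text
25.9 [ 0.4236 -0.3146  0.1318] [-78.24  89.95 101.78] w 0.766 F [-0.4  0.1 -1.6] q [-49.8   6.7 103.9   0.   69.5  40.2]
axes [[-0.0, 0.0, -1.0], [0.001, -1.0, -0.0], [-1.0, -0.001, 0.0]] jaw azimuth -89.98 units [ 3.98  0.02 -0.21] n 4.0
```

View pics/t.png

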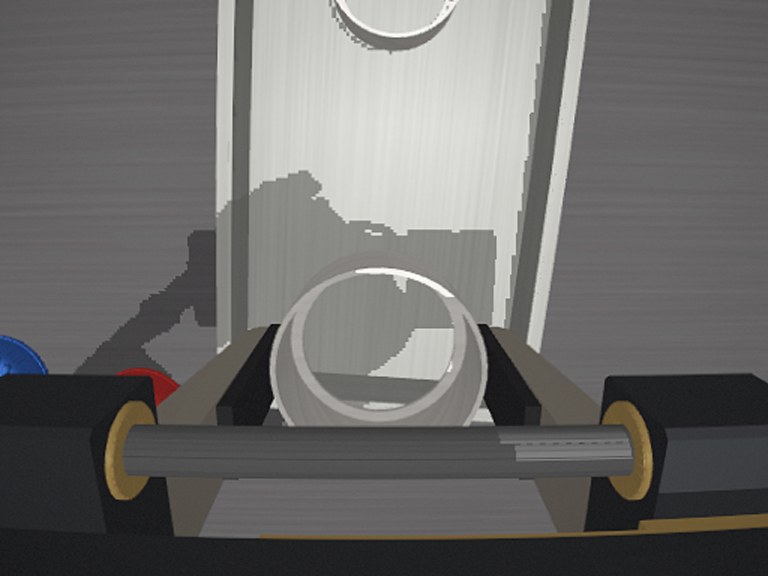

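```bash
python3 - <<'E'
from h import *
st()
for uv,z in [((370,375),.003),((370,400),.04),((370,410),.04),((249,300),.003),((249,60),.003),((507,310),.003),((542,60),.003),((546,310),.04),((219,310),.04)]:
    print(uv,z,ray("wrist",(uv[0]/1.5,uv[1]/1.5),z).round(4))
E
```

```text
25.95 [ 0.4238 -0.3146  0.1319] [-83.32  89.97  96.72] w 0.763 F [-0.3 -0.2 -0.5] q [-49.7   6.7 103.9   0.   69.5  40.2]
(370, 375) 0.003 [ 0.3565 -0.3095]
(370, 400) 0.04 [ 0.3573 -0.3101]
(370, 410) 0.04 [ 0.3509 -0.3101]
(249, 300) 0.003 [ 0.407  -0.2338]
(249, 60) 0.003 [ 0.5484 -0.2414]
(507, 310) 0.003 [ 0.4005 -0.3962]
(542, 60) 0.003 [ 0.5488 -0.4083]
(546, 310) 0.04 [ 0.4115 -0.408 ]
(219, 310) 0.04 [ 0.4115 -0.2266]
```

The pan floor here is centred on y≈-0.316 and its near wall is at x≈0.357. The other ring is well ahead, at the top of the picture. Lowering at x≈0.435.

Call:
{"op": "move_arm", "data": {"series": [0,0.04,-0.2,0,0.32,0,0,-0.17,0,0.32,0.5,0,0,0,0.32,0.7,0,0,0,0.32,0.7,0,0,0,0.32,0.7,0,0,0,0.32,0.6,0,0,0,0.32,0.4,0,0,0,0.32,0.2,0,0,0,0.32,0.05,0,0,0,0.32,0,0,0,0,0.32,0,0,0,0,0.32]}}

```text
time_s: 27.15
ee_pos: [0.4352, -0.3173, 0.0175]
tcp_rot: [130.4, 89.9, -49.6]
ft_force: [-0.3, -0.5, -1.1]
gripper_width: 0.761
```

```bash
python3 -c "
from h import *
go(.435,-.316,.0122)"
```

```text
27.15 [ 0.4352 -0.3173  0.0175] [130.44  89.9  -49.56] w 0.761 F [-0.3 -0.5 -1.1] q [-49.   17.7 105.7  -0.   56.5  41. ]
axes [[0.001, -0.0, -1.0], [-0.001, -1.0, 0.0], [-1.0, 0.001, -0.001]] jaw azimuth -90.01 units [ 0.18 -0.04  0.01] n 1.0
```

Call:
{"op": "move_arm", "data": {"series": [0.05,0,0,0,0.32,0.05,0,0,0,0.32,0.04,0,0,0,0.32,0.03,0,0,0,0.32,0.01,0,0,0,0.32,0,0,0,0,0.32,0,0,0,0,0.32]}}

```text
time_s: 27.85
ee_pos: [0.4347, -0.3168, 0.0123]
tcp_rot: [-18.2, 90.0, 161.8]
ft_force: [-3.7, 3.1, 10.3]
gripper_width: 0.763
```

```bash
python3 -c "
from h import *
go(.435,-.316,.0122)"
```

```text
27.85 [ 0.4347 -0.3168  0.0123] [-18.25  89.98 161.75] w 0.763 F [-3.7  3.1 10.3] q [-49.   18.3 105.7  -0.   56.   41. ]
axes [[-0.0, -0.0, -1.0], [0.0, -1.0, 0.0], [-1.0, -0.0, 0.0]] jaw azimuth -90.0 units [ 0.   -0.03 -0.01] n 1.0
```

Floor contact. Releasing and retreating.

Call:
{"op": "move_arm", "data": {"series": [0,0,0,0,0.25,0,0,0,0,0.18,0,0,0,0,0.12,0,0,0,0,0.08,0,0,0,0,0.08,0,0,0,0,0.08,0,0,0,0,0.08]}}

```text
time_s: 28.55
ee_pos: [0.4346, -0.3167, 0.0111]
tcp_rot: [-55.6, 90.0, 124.4]
ft_force: [-0.1, -1.4, 0.5]
gripper_width: 0.918
```

Call:
{"op": "move_arm", "data": {"series": [-0.1,0,0,0,0.08,-0.4,0,0,0,0.08,-0.7,0,0,0,0.08,-0.8,0,0,0,0.08,-0.8,0,0,0,0.08,-0.8,0,0,0,0.08,-0.8,0,0.3,0,0.08,-0.6,0,0.4,0,0.08,-0.4,0,0.4,0,0.08,0,0,0,0,0.08,0,0,0,0,0.08]}}

```text
time_s: 29.65
ee_pos: [0.4018, -0.3168, 0.1737]
tcp_rot: [140.3, 89.9, -39.7]
ft_force: [-0.1, 0.4, 0.2]
gripper_width: 0.919
```

```bash
python3 - <<'E'
from h import *
st()
a=cv2.cvtColor(get_image("side"),cv2.COLOR_RGB2BGR)[110:370,120:370];b=cv2.cvtColor(get_image("scene"),cv2.COLOR_RGB2BGR)[60:340,130:430]
cv2.imwrite("pics/z.png",np.hstack([cv2.resize(a,(400,416),interpolation=cv2.INTER_CUBIC),cv2.resize(b,(400,416),interpolation=cv2.INTER_CUBIC)]))
for c in("scene","side"):
    for n in("can_small","can_wide","pie_center","ring_center","cutter"):
        print(c,n,[(round(float(r["p"]),2),np.round(r["bbox"]).tolist()) for r in masks_of(c,n)])
E
```

```text
29.65 [ 0.4018 -0.3168  0.1737] [140.35  89.93 -39.69] w 0.919 F [-0.1  0.4  0.2] q [-51.8   1.6 104.3   0.   74.1  38.2]
scene can_small [(0.75, [248.0, 221.0, 268.0, 252.0])]
scene can_wide [(0.77, [199.0, 174.0, 229.0, 206.0])]
scene pie_center [(0.8, [286.0, 140.0, 307.0, 161.0]), (0.78, [275.0, 175.0, 296.0, 203.0]), (0.7, [314.0, 266.0, 348.0, 294.0]), (0.63, [271.0, 116.0, 290.0, 138.0])]
scene ring_center [(0.56, [214.0, 97.0, 234.0, 123.0]), (0.4, [196.0, 174.0, 226.0, 204.0])]
scene cutter [(0.61, [167.0, 228.0, 194.0, 254.0])]
side can_small [(0.61, [263.0, 170.0, 280.0, 192.0]), (0.29, [250.0, 292.0, 284.0, 330.0])]
side can_wide [(0.85, [262.0, 206.0, 294.0, 244.0])]
side pie_center [(0.77, [235.0, 134.0, 254.0, 146.0]), (0.59, [205.0, 194.0, 227.0, 212.0]), (0.43, [155.0, 217.0, 177.0, 234.0])]
side ring_center [(0.85, [173.0, 288.0, 211.0, 332.0]), (0.32, [189.0, 135.0, 208.0, 152.0])]
side cutter [(0.88, [318.0, 200.0, 347.0, 219.0])]
```

View pics/z.png

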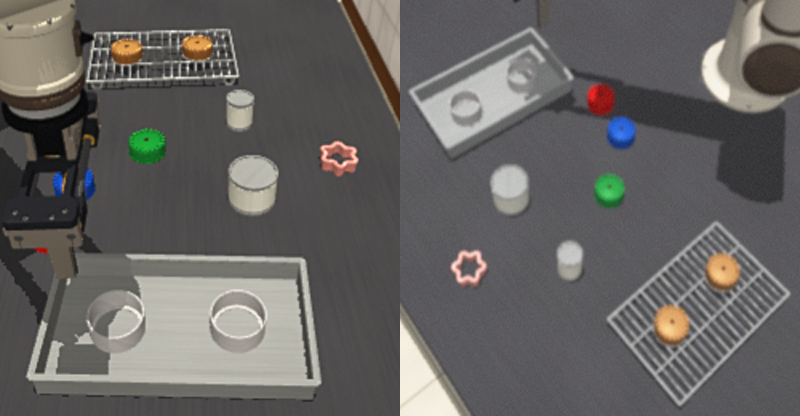

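All in place: both pies are on the rack, both rings flat in the pan, the narrow can upright and the bystanders unmoved. Handing in.

```bash
python3 -c "
from station import *
print(close_job())"
```

```text
the job is handed in; nothing more can be done
None
```

The pie is turned out and the job is handed in. I set the tin on the narrow can, brought the ring down to the table so the pie was pushed up clear, and set the pie down on the rack. Then I lifted the ring off over the can and laid it flat in the pan beside the other ring. The clock read about 30 s of the allowed 72 s.

- **Final pictures:** both pies are on the rack, with ours wholly on the wires. Both rings lie flat in the pan, and the narrow can is upright on the table. The wide can, cutter, other pie and other ring are within a pixel or a few of where they started.
- **Forces:** the highest wrist reading at a move's end was about 11 N, when the ring touched the pan floor. The pie touched down on the rack at about 5 N.
- **What disagreed:** the cameras differed by 1–4 mm on the tin and the can. I centred the ring from the wrist view, then corrected it by 1.5 mm on the way down after checking the side view. One wrist fit of the can in the ring was taken while the arm was still settling, and I did not use it.

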